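Free the stuck crank of the chocolate shaver and park it in its garage

TASK

The crank is stuck on the spindle of the chocolate shaver: grip its hub and work it off upwards, twisting it back and forth while pulling gently, so that the shaver stays standing on the worktop and is not dragged away. Lay the crank flat on the open worktop away from the shaver and let go, then take it again by its knob and slide it hub first into the low steel garage until the whole hub is under the roof, with the arm pointing straight out of the mouth; let go. Knock nothing else over.

Things in the scene. Friction and masses are not known exactly. Their poses are not given: they have to be found in the camera images.
- shaver: Chocolate shaver, loose on the worktop, 2.2 kg: round wooden board 168 mm across (top at z = 20 mm), on it a fixed dark wheel of chocolate 104 mm across (top at 52 mm) with an upright steel spindle in the middle. Origin on the axis under the feet; z up. Only its weight holds it down: a straight pull on the stuck crank lifts the whole shaver.
- spindle_top (a point): Top of the shaver's plain round spindle: 18 mm across, on the shaver's axis, from 52 to 82 mm above its underside. Friction between spindle and crank opposes the direction of sliding: about 30 to 40 N, straight up or turning. While the hub is turned it rises under a light pull: 2 to 3 mm of rise per 0.8 rad of turn takes 10 to 15 N.
- crank: Crank, about 0.3 kg, one rigid piece 157 mm long: black round upright hub 43 mm across, 50 mm high; flat steel arm 24 mm wide, 10 mm thick along its underside; dark wooden knob standing up at the arm's end. Origin at the centre of the hub's flat underside; x along the arm to the knob, z up. Starts on the spindle, resting on the chocolate at z = 52 mm.
- crank_hub (a point): Centre of the hub, on its axis 30 mm above the crank's underside. The hub's foot (lowest 10 mm) is 45 mm across. Closed on top; the bore below holds a sprung leaf that grips the spindle. The grip ends when the crank has been raised 18 mm; it is clear of the spindle at 30 mm.
- crank_knob (a point): Middle of the crank's knob (round, 28 mm across, from 10 to 64 mm above the crank's underside, narrower at its foot): on the crank's x axis 120 mm from the hub's axis, 40 mm above the underside.
- garage: Low steel garage fixed to the worktop, open at one end and below: inside 80 mm wide, 72 mm high and 87 mm deep, roof top at 75 mm, walls 3 mm. Origin on the worktop in the middle of the mouth; x points inwards (from the mouth to the back wall), z up. The mouth looks to the robot's left, or left and somewhat towards the robot. The roof leaves no room for a gripper holding the hub.
- bean_jar_foot (a point): Foot of a fixed, tall round bean jar behind the middle of the working area: 170 mm across, 325 mm high, this point under its middle. The gripper's body must pass in front of it. To its left, behind and beside the shaver, stands the tall espresso machine.
- shaker: Bystander: powder shaker, 65 mm across, 103 mm high. Origin under its middle, z up.
- cup: Bystander: small white cup, 60 x 85 mm, 56 mm high. Origin under its middle, z up.
- jar: Bystander: spice jar, 46 mm across, 106 mm high. Origin under its middle, z up.
- tamper: Bystander: tamper standing on its 58 mm foot, 93 mm high. Origin under its middle, z up.

How it is judged:
On the way, in this order (a step that is already met when the one before it is completed fails the run):
1. the crank has come off the top of the spindle (z of crank in the frame of shaver above 0.086 m), for 0.1 s.
2. the crank lies flat on the open worktop, clear of the shaver and outside the garage, let go (height (world z) of crank below 0.006 m and angle between crank's own z axis and vertical below 0.06 rad and contact force between the fingers and crank below 0.1 N and linear speed of crank below 0.02 m/s and horizontal distance between crank and shaver above 0.11 m and x of crank in the frame of garage below 0 m), for 0.2 s.
3. the crank has been taken again by its knob (contact force between the fingers and crank above 2 N and distance between the grasp point and crank_knob below 0.045 m), for 0.2 s.
At the end, for the whole second after the job is handed in: The crank lies flat and still, its hub wholly under the garage's roof (hub axis at least 23 mm inside the mouth), the knob outside the mouth and the arm within 0.35 rad of the garage's axis; the shaver stands flat on the worktop (x of crank in the frame of garage between 0.023 and 0.085 m and y of crank in the frame of garage between -0.03 and 0.03 m and x of crank_knob in the frame of garage below -0.01 m and angle between the x axis of crank and the x axis of garage, either way round below 0.35 rad and height (world z) of each of crank, shaver below 0.006 m and angle between each of crank, shaver's own z axis and vertical below 0.06 rad and linear speed of crank below 0.01 m/s); the robot touches nothing.
It fails at once if the shaver is lifted off the worktop (by more than 8 mm) or tipped (height (world z) of shaver above 0.008 m or angle between shaver's own z axis and vertical above 0.15 rad).
It fails at once if the shaver is dragged more than 60 mm away (distance of shaver from where it was at the start of the episode above 0.06 m).
It fails at once if a bystander is knocked over (angle between any of shaker, cup, jar, tamper's own z axis and vertical above 0.5 rad).
It also fails if it takes over 72 s, if anything falls off the work surface, if the arm or the gripper's body presses on something with over 40 N, if the wrist force passes 120 N, or if a joint passes its speed limit or range.

ROBOT

A 7-joint arm with a two-finger parallel gripper is mounted at the origin on a cart in front of the work surface, level with it; the furniture and walls round the work are solid. World frame = base frame: x ahead of the robot, y to its left, z up, the work surface at z = 0. Lengths are in m, angles in rad, forces in N, time in s.
With the tool pointing down it reaches from about 0.425 to 0.925 m from the base axis. Payload 6.8 kg.
Tool frame: the origin (TCP) lies at the very end of the fingers, on their centre line; the grasp point (between the pads) lies 19 mm behind it; z points along the fingers, x is the direction in which the jaws open and shut, and the axes are right-handed (so a half turn about z gives the same grasp; the last joint's range is limited). The gripper opens to 85 mm and grips with 20 to 120 N. Pads are 22 mm wide; open, the fingers measure 114 mm over their backs; the gripper's body (76 mm by 85 mm) begins 54 mm behind the grasp point. The pads swing forward as they close: fully open they stand 13 mm farther back than shut.
Start: joints at [1.158, 0.477, 0.022, 1.555, -0.011, 1.109, -0.083], TCP at [0.203, -0.644, 0.231] pointing down, gripper open.
Joint ranges: [-2.96, 2.96], [-0.34, 2.1], [-1.41, 1.46], [0.24, 2.44], [-1.37, 4.51], [0.17, 1.92], [-2.96, 2.96]. Speed limits (rad/s): [2.39, 2.39, 3.14, 3.14, 3.14, 3.14, 3.14].

INTERFACE

Orientations are given as a rotation vector (axis times angle).
In Python, from bench import get_obs, imaging, hand_in gives the robot as it stands.
- The arm moves only by the tool send_rows, never from a script. Its argument "motion" is a list of rows, each an object with "dp": the shift along the world's x, y, z in m, a list of three; "rot": the turn, a rotation vector about the world's x, y, z in rad, a list of three; "grip": the finger opening in m, from 0 to 0.0854. In form: [{"dp": [dx, dy, dz], "rot": [ax, ay, az], "grip": grip}, ...]. A call has 1 to 20 rows; each row shifts and turns the pose as measured when the row begins; what a row does not reach is not made up. A row lasts 1/8 s, in which the tool goes at most 62.5 mm and 10.7 degrees, less where a joint would pass 70% of its speed; a pose out of reach is approached as far as the arm can. A call is refused whole if a number of a shift passes 0.0625 or a number of a turn 0.188, either way. A call with a gripper value outside its range is refused whole. The fingers move at their own pace and stop on an object; "grip_force" is the grip in N (left out, the last holds). Time passes only in rows, so rows that do not move let the fingers close. It gives the time, the measured TCP pose, the force and the opening at its end, in the units of the state.
- get_obs(): the state, without advancing time (a new reading comes with each control period).
- imaging.grab_frame(name): name is "scene" or "top" or "wrist"; returns a dict with "img" (480x640x3 uint8, red, green, blue), "fx", "fy", "cx", "cy" (pixels), "R" (3x3) and "t" (3): a world point X has camera coordinates R X + t. Camera axes: x right, y down, z forward; pixel columns grow to the right and rows downward; lengths in m; the calibration is good to about 2 mm. The wrist camera is an equidistant fisheye: a pixel r from the principal point sees the ray r / f radians off the axis. A picture is of the moment at which its call begins. There is no depth.
- hand_in(): hands the job in, once; it reports no verdict.
The state is a dict: "clock": time; "joints": joint angles; "qvel": joint speeds; "tau": joint torques, N m; "tcp_pos": TCP position; "orientation": TCP orientation; "contact_force": force on the tool from outside, world axes, zero at the start; "moment": the same for the moment, N m; "grip_width": finger opening in m.
Only numpy, scipy, OpenCV 4.12 (cv2) and the standard library are available. Lean on these libraries where they do the work, as an engineer would, in place of code of your own. Each camera call takes 0.05 s, during which the arm holds its last target. There are 200 camera calls.

## Working session

There is one attempt and no reset: what is moved stays moved. The work goes in short steps, Python scripts to look and compute and a tool call to move; the robot and the scene stay as the last step left them, time stands still between calls to the robot, and variables do not carry over. Pictures are saved under pics/ and viewed, about 8 in all and at most 12, crops included, and the job is handed in when it is done.

Besides the shell and the picture viewer there is one more tool, called after "Request:" as name(argument=value, ...), one argument or row to a line, values as JSON. send_rows: Moves the arm, as the interface text tells. Its arguments: {"type":"object","properties":{"motion":{"type":"array","items":{"type":"object","properties":{"dp":{"type":"array","items":{"type":"number"}},"rot":{"type":"array","items":{"type":"number"}},"grip":{"type":"number"}}}},"grip_force":{"type":"number"}},"required":["motion"]}

```bash
mkdir -p pics
cat > h.py <<'E'
import numpy as np, cv2
from bench import get_obs, imaging, hand_in
def grab(n,save=None):
    f=imaging.grab_frame(n)
    if save: cv2.imwrite('pics/'+save,f['img'][:,:,::-1])
    return f
def ray(f,u,v,fish=False):
    R=np.array(f['R']);t=np.array(f['t'])
    x=(u-f['cx'])/f['fx'];y=(v-f['cy'])/f['fy']
    if fish:
        r=np.hypot(x,y);d=np.array([np.sin(r)*x/r,np.sin(r)*y/r,np.cos(r)])
    else: d=np.array([x,y,1.])
    d=R.T@d
    return -R.T@t,d/np.linalg.norm(d)
def onz(f,u,v,z,fish=False):
    c,d=ray(f,u,v,fish);return c+d*(z-c[2])/d[2]
def tri(a,b):
    (c1,d1),(c2,d2)=a,b
    s=np.linalg.lstsq(np.c_[d1,-d2],c2-c1,rcond=None)[0]
    p,q=c1+s[0]*d1,c2+s[1]*d2
    return (p+q)/2,np.linalg.norm(p-q)
def proj(f,X):
    p=np.array(f['R'])@np.array(X)+np.array(f['t']);return f['fx']*p[0]/p[2]+f['cx'],f['fy']*p[1]/p[2]+f['cy']
E
python3 - <<'E'
from h import *
for n in ['scene','top','wrist']:
    f=grab(n,n+'0.png');print(n,f['fx'],f['cx'],f['cy'],ray(f,f['cx']+.01,f['cy']))
print(get_obs())
E
```

```text
scene 460.21722971282423 316.683674252354 234.71367724662164 (array([-0.09631045,  0.41444142,  0.51303517]), array([ 0.69473751, -0.51976513, -0.49717604]))
top 494.29565375911005 319.43723522376405 244.5574179099606 (array([ 0.42753314, -0.02503604,  1.15066402]), array([ 0.09191228, -0.01373121, -0.99567243]))
wrist 371.64829954431775 323.26254161893814 237.74497850275762 (array([ 0.27166747, -0.62181494,  0.37258867]), array([-0.27713089, -0.08542802, -0.95702692]))
{'clock': 0.15, 'joints': array([ 1.15792894,  0.47762624,  0.02236948,  1.55618342, -0.01153874,
        1.10928621, -0.0830981 ]), 'qvel': array([ 0.00158892, -0.00078492, -0.00035442, -0.00359379, -0.00044115,
        0.00042295,  0.00036247]), 'tau': array([ 2.86582726e-03, -5.96925938e+01,  1.61048457e+00, -2.81489342e+01,
        1.26492340e-02,  6.58029952e-03, -1.26829815e-05]), 'tcp_pos': array([ 0.20241095, -0.64348079,  0.23055602]), 'orientation': array([-2.53227734e+00,  1.85807196e+00,  1.80567978e-03]), 'contact_force': array([-0.27301044, -0.27135307, -0.63532934]), 'moment': array([-0.04266408,  0.02011373,  0.01151158]), 'grip_width': 0.085394276046347}
```

View pics/top0.png

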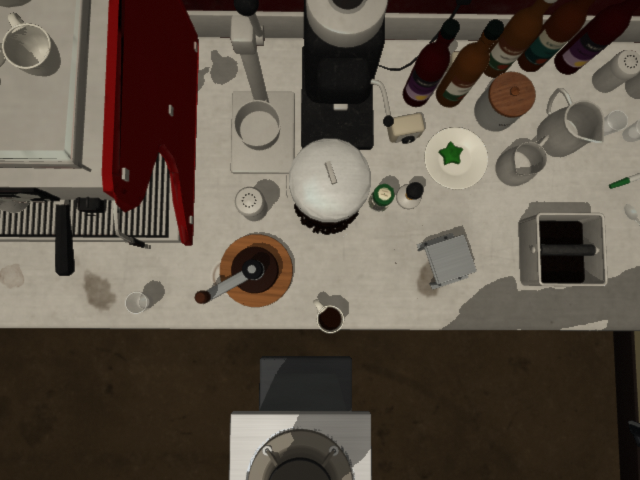

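View pics/scene0.png

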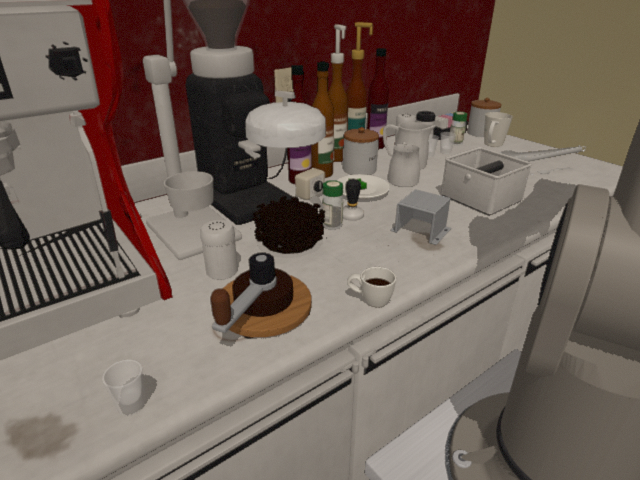

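The top view shows the shaver at (257,270), its hub at (252,268), the knob at (203,297), the garage at (447,260) and the cup at (330,318). The shaker is at (250,203), with the jar and tamper near (383–410,195). I'll enlarge this for exact pixels.

Run:
```python
import cv2,numpy as np
t=cv2.imread('pics/top0.png');s=cv2.imread('pics/scene0.png')
def crop(i,x,y,w,h,k):
    c=cv2.resize(i[y:y+h,x:x+w],None,fx=k,fy=k,interpolation=cv2.INTER_CUBIC)
    for a in range(0,w,10):
        cv2.line(c,(a*k,0),(a*k,12 if (x+a)%50==0 else 5),(0,255,0),1)
        if (x+a)%20==0: cv2.putText(c,str(x+a),(a*k,22),0,.35,(0,255,0),1)
    for a in range(0,h,10):
        cv2.line(c,(0,a*k),(6,a*k),(0,255,0),1)
        if (y+a)%20==0: cv2.putText(c,str(y+a),(8,a*k+4),0,.35,(0,255,0),1)
    return c
A=crop(t,190,220,110,100,4);B=crop(t,410,220,75,100,4)[:, :300]
C=crop(s,200,240,115,100,4)[:, :440];C=cv2.resize(crop(s,200,240,110,100,4),(440,400));D=crop(s,385,175,75,100,4)
o=np.vstack([np.hstack([A,B]),np.hstack([C,D])]);print(o.shape)
cv2.imwrite('pics/z1.png',o[:, :800] if o.shape[0]<=600 else cv2.resize(o,None,fx=.75,fy=.75))
```

```text
(800, 740, 3)
```

View pics/z1.png

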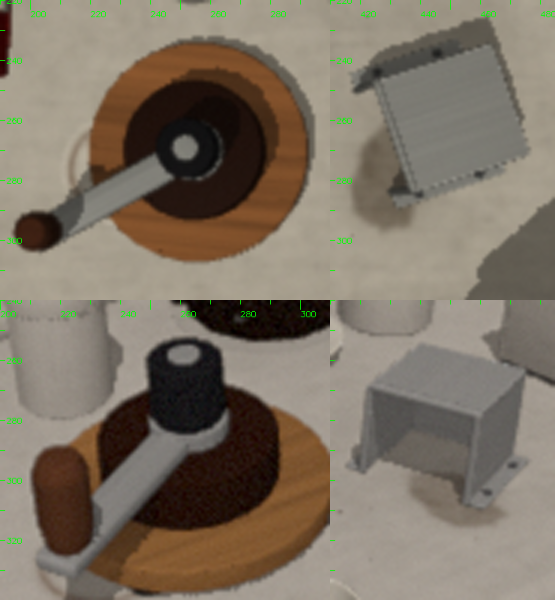

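Run:
```python
from h import *
np.set_printoptions(precision=4,suppress=True)
T=grab('top');S=grab('scene')
P={'hubtop':((251.7,269),(261.3,258)),'knobtop':((202.7,296.5),(220,290)),
'gA':((425.3,246),(399,204.3)),'gB':((438.3,284.3),(433.3,214)),'gC':((475.3,270),(450,200)),'gD':((463,235),(415,190))}
o={}
for k,(a,b) in P.items():
    p,e=tri(ray(T,*a),ray(S,*b));o[k]=p;print(k,p,'gap %.4f'%e)
hub=onz(T,*P['hubtop'][0],.102)
kn=onz(T,*P['knobtop'][0],.116)
print('hub',hub,'knob',kn,np.linalg.norm((kn-hub)[:2]),np.arctan2(*(kn-hub)[1::-1]))
hsv=cv2.cvtColor(T['img'],cv2.COLOR_RGB2HSV);m=cv2.inRange(hsv,(5,90,90),(20,255,255));m[:, :215]=0;m[:,300:]=0;m[:225]=0;m[315:]=0
c=max(cv2.findContours(m,0,2)[0],key=cv2.contourArea);pts=np.array([onz(T,*q[0],.02)[:2] for q in cv2.convexHull(c)])
print('board',cv2.minEnclosingCircle(pts.astype(np.float32)))
G={k:onz(T,*P[k][0],.075)[:2] for k in ['gA','gB','gC','gD']};print(G)
mid=(G['gA']+G['gB'])/2;back=(G['gC']+G['gD'])/2;print('mouth',mid,'ax',back-mid,np.linalg.norm(back-mid),np.linalg.norm(G['gA']-G['gB']),np.arctan2(*(back-mid)[::-1]))
d=G['gA']-G['gB'];print('angle from mouth edge',np.arctan2(d[1],d[0])-np.pi/2)
for n,u,v,z in [('cup',330,319,.056),('cuphandle',318,305,.04),('jar',383,194,.106),('tamper',410,196,.05),('shaker',250,203,.103),('beanjar',330,180,.325),('bracketA',418,249,0),('bracketB',430,286,0)]: print(n,onz(T,u,v,z))
```

```text
hubtop [0.4715 0.1038 0.1018] gap 0.0004
knobtop [0.414  0.2042 0.1154] gap 0.0037
gA [ 0.5249 -0.2746  0.0679] gap 0.0029
gB [ 0.4437 -0.2986  0.07  ] gap 0.0050
gC [ 0.4731 -0.3843  0.0664] gap 0.0018
gD [ 0.551  -0.3564  0.0706] gap 0.0010
hub [0.4714 0.1036 0.102 ] knob [0.4131 0.2024 0.116 ] 0.11464466532579314 2.104060023451071
board ((0.47253549098968506, 0.10439954698085785), 0.08362084627151489)
{'gA': array([ 0.5253, -0.2719]), 'gB': array([ 0.4418, -0.2991]), 'gC': array([ 0.4734, -0.3808]), 'gD': array([ 0.5502, -0.3554])}
mouth [ 0.4835 -0.2855] ax [ 0.0283 -0.0826] 0.08726901749360345 0.08784453163124133 -1.2410789859515243
angle from mouth edge -1.2556867842062625
cup [ 0.3647 -0.0642  0.056 ]
cuphandle [ 0.3946 -0.0379  0.04  ]
jar [ 0.6339 -0.1753  0.106 ]
tamper [ 0.6409 -0.2445  0.05  ]
shaker [0.6125 0.1097 0.103 ]
beanjar [ 0.614  -0.0537  0.325 ]
bracketA [ 0.5249 -0.2719  0.    ]
bracketB [ 0.4387 -0.2988  0.    ]
```

Request:
send_rows(
  motion=[
    {"dp":[0.0254,0.0448,0],"rot":[0,0,0.1125],"grip":0.085},
    {"dp":[0.0254,0.0448,0],"rot":[0,0,0.1125],"grip":0.085},
    {"dp":[0.0254,0.0448,0],"rot":[0,0,0.1125],"grip":0.085},
    {"dp":[0.0254,0.0448,0],"rot":[0,0,0.1125],"grip":0.085},
    {"dp":[0.0254,0.0448,0],"rot":[0,0,0.1125],"grip":0.085},
    {"dp":[0.022,0.044,0],"rot":[0,0,0.1125],"grip":0.085},
    {"dp":[0.022,0.044,0],"rot":[0,0,0.1125],"grip":0.085},
    {"dp":[0.022,0.044,0],"rot":[0,0,0.1125],"grip":0.085},
    {"dp":[0.022,0.044,0],"rot":[0,0,0.1125],"grip":0.085},
    {"dp":[0.022,0.044,0],"rot":[0,0,0.1125],"grip":0.085},
    {"dp":[0.006,0.05,0],"rot":[0,0,0.1125],"grip":0.085},
    {"dp":[0.006,0.05,0],"rot":[0,0,0.1125],"grip":0.085},
    {"dp":[0.006,0.05,0],"rot":[0,0,0.1125],"grip":0.085},
  ],
)

```text
clock: 1.88
tcp_pos: [0.4611, -0.0342, 0.2316]
orientation: [3.116, 0.37, 0.009]
contact_force: [0.6, -1.4, 0.6]
grip_width: 0.0847
```

```bash
cat >> h.py <<'E'
from scipy.spatial.transform import Rotation as Ro
def st():
    o=get_obs();M=Ro.from_rotvec(o['orientation']).as_matrix()
    print('t %.2f'%o['clock'],'p',o['tcp_pos'].round(4),'jaw %.3f'%np.arctan2(M[1,0],M[0,0]),'z',M[:,2].round(3),'F',o['contact_force'].round(1),'q',o['joints'].round(2),'w %.4f'%o['grip_width']);return o
E
python3 -c "
from h import *
st()"
```

```text
t 1.88 p [ 0.4611 -0.0342  0.2316] jaw 0.236 z [ 0.006 -0.003 -1.   ] F [ 0.6 -1.4  0.6] q [ 0.48  0.17 -0.6   2.02  0.12  0.98  0.06] w 0.0847
```

Request:
send_rows(
  motion=[
    {"dp":[0.0035,0.046,0],"rot":[0,0,0.1],"grip":0.085},
    {"dp":[0.0035,0.046,0],"rot":[0,0,0.1],"grip":0.085},
    {"dp":[0.0035,0.046,0],"rot":[0,0,0.1],"grip":0.085},
    {"dp":[0,0,-0.035],"rot":[0,0,0],"grip":0.085},
    {"dp":[0,0,-0.035],"rot":[0,0,0],"grip":0.085},
    {"dp":[0,0,0],"rot":[0,0,0],"grip":0.085},
  ],
)

```text
clock: 2.62
tcp_pos: [0.4721, 0.1137, 0.1621]
orientation: [3.019, 0.86, 0.018]
contact_force: [0.2, -0.2, -0.0]
grip_width: 0.085
```

```bash
python3 -c "
from h import *
st();f=grab('wrist','w1.png')
T=grab('top','t1.png')"
```

```text
t 2.62 p [0.4721 0.1137 0.1621] jaw 0.555 z [ 0.012  0.001 -1.   ] F [ 0.2 -0.2 -0. ] q [ 0.23  0.33 -0.7   2.04  0.28  0.86 -0.07] w 0.0850
```

View pics/w1.png

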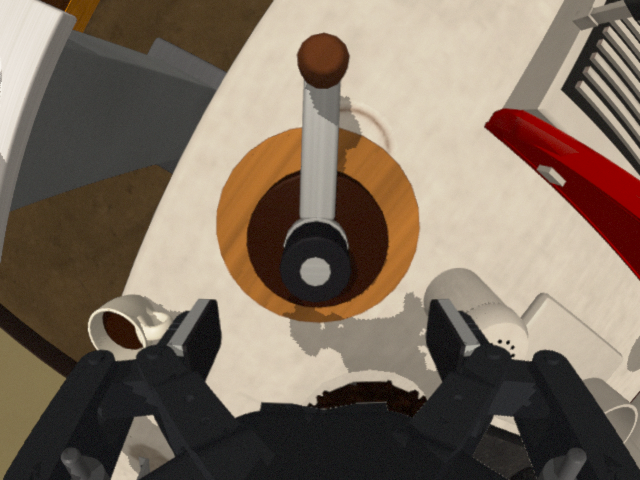

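The wrist view shows the hub cap at (315,271), the arm straight up to the knob at (323,60), and the jaws straddling the hub, square to the arm.

```bash
python3 -c "
from h import *
f=grab('wrist');print(onz(f,315,271,.102,True),onz(f,323,52,.116,True))
T=grab('scene');print(tri(ray(f,315,271,True),ray(T,261.3,258)))"
```

```text
[0.47425832 0.10388565 0.102     ] [0.41379567 0.21024696 0.116     ]
(array([0.4746662 , 0.10268796, 0.09960668]), np.float64(0.0006968929146952432))
```

Request:
send_rows(
  motion=[
    {"dp":[-0.001,-0.01,0],"rot":[0,0.012,0],"grip":0.085},
    {"dp":[0,0,0],"rot":[0,0,0],"grip":0.085},
  ],
)

```text
clock: 3.08
tcp_pos: [0.4749, 0.1029, 0.1671]
orientation: [3.022, 0.856, 0.015]
contact_force: [1.0, 0.1, 0.7]
grip_width: 0.0852
```

Request:
send_rows(
  motion=[
    {"dp":[-0.001,0.0005,-0.035],"rot":[0,0.005,0],"grip":0.085},
    {"dp":[-0.001,0,-0.035],"rot":[0,0.005,0],"grip":0.085},
    {"dp":[0,0,-0.025],"rot":[0,0,0],"grip":0.085},
    {"dp":[0,0,0],"rot":[0,0,0],"grip":0.085},
  ],
)

```text
clock: 3.58
tcp_pos: [0.4756, 0.1023, 0.0723]
orientation: [-3.023, -0.85, -0.008]
contact_force: [1.0, -0.7, 0.6]
grip_width: 0.0852
```

```bash
python3 -c "
from h import *
st()"
```

```text
t 3.58 p [0.4756 0.1023 0.0723] jaw 0.548 z [ 0.005  0.002 -1.   ] F [ 1.  -0.7  0.6] q [ 0.17  0.47 -0.62  2.1   0.42  0.69 -0.18] w 0.0852
```

Request:
send_rows(
  motion=[
    {"dp":[-0.0025,0.0013,-0.005],"rot":[0,0.004,0],"grip":0.085},
    {"dp":[0,0,0],"rot":[0,0,0],"grip":0.06},
    {"dp":[0,0,0],"rot":[0,0,0],"grip":0.03},
    {"dp":[0,0,0],"rot":[0,0,0],"grip":0.03},
    {"dp":[0,0,0],"rot":[0,0,0],"grip":0.03},
  ],
  grip_force=80,
)

```text
clock: 4.2
tcp_pos: [0.4736, 0.1034, 0.0707]
orientation: [-3.025, -0.849, -0.006]
contact_force: [1.2, 2.6, -11.5]
grip_width: 0.0421
```

```bash
python3 -c "
from h import *
st()"
```

```text
t 4.20 p [0.4736 0.1034 0.0707] jaw 0.548 z [ 0.003  0.001 -1.   ] F [  1.2   2.6 -11.5] q [ 0.16  0.47 -0.62  2.1   0.43  0.69 -0.19] w 0.0421
```

Request:
send_rows(
  motion=[
    {"dp":[0,0,0.0006],"rot":[0,0,0.14],"grip":0.03},
    {"dp":[0,0,0.0006],"rot":[0,0,0.14],"grip":0.03},
    {"dp":[0,0,0.0006],"rot":[0,0,0.14],"grip":0.03},
  ],
)

```text
clock: 4.58
tcp_pos: [0.4741, 0.1037, 0.0716]
orientation: [-2.771, -1.473, -0.009]
contact_force: [2.3, 2.4, -10.4]
grip_width: 0.0426
```

```bash
python3 -c "
from h import *
st()"
```

```text
t 4.58 p [0.4741 0.1037 0.0716] jaw 0.977 z [ 0.003  0.005 -1.   ] F [  2.3   2.4 -10.4] q [ 0.25  0.5  -0.72  2.1   0.49  0.71  0.18] w 0.0426
```

Request:
send_rows(
  motion=[
    {"dp":[0,0,0.0008],"rot":[0,0,-0.14],"grip":0.03},
    {"dp":[0,0,0.0008],"rot":[0,0,-0.14],"grip":0.03},
    {"dp":[0,0,0.0008],"rot":[0,0,-0.14],"grip":0.03},
    {"dp":[0,0,0.0008],"rot":[0,0,-0.14],"grip":0.03},
    {"dp":[0,0,0.0008],"rot":[0,0,-0.14],"grip":0.03},
    {"dp":[0,0,0.0008],"rot":[0,0,-0.14],"grip":0.03},
  ],
)

```text
clock: 5.32
tcp_pos: [0.4729, 0.1037, 0.0731]
orientation: [-3.132, -0.184, -0.009]
contact_force: [1.6, 0.6, -9.7]
grip_width: 0.0428
```

```bash
python3 -c "
from h import *
st()
f=grab('wrist','w2.png')"
```

```text
t 5.33 p [0.4729 0.1037 0.0731] jaw 0.117 z [ 0.006  0.005 -1.   ] F [ 1.6  0.6 -9.7] q [ 0.09  0.44 -0.52  2.11  0.35  0.66 -0.55] w 0.0428
```

View pics/w2.png

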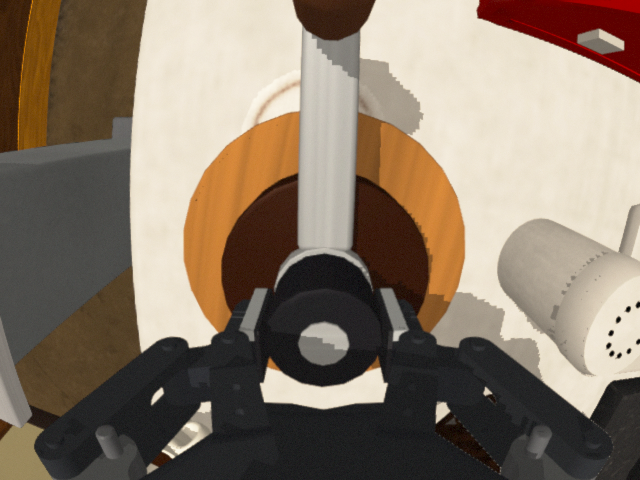

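The wrist view shows the hub held between the pads, with the cap at (323,343) and the arm turning with the jaws. The board is still in place, so I'll keep twisting with a slightly stronger pull.

Request:
send_rows(
  motion=[
    {"dp":[0,0,0.0012],"rot":[-0.005,0.006,0.15],"grip":0.03},
    {"dp":[0,0,0.0012],"rot":[0,0,0.15],"grip":0.03},
    {"dp":[0,0,0.0012],"rot":[0,0,0.15],"grip":0.03},
    {"dp":[0,0,0.0012],"rot":[0,0,0.15],"grip":0.03},
    {"dp":[0,0,0.0012],"rot":[0,0,0.15],"grip":0.03},
    {"dp":[0,0,0.0012],"rot":[0,0,0.15],"grip":0.03},
    {"dp":[0,0,0.0012],"rot":[0,0,-0.15],"grip":0.03},
    {"dp":[0,0,0.0012],"rot":[0,0,-0.15],"grip":0.03},
    {"dp":[0,0,0.0012],"rot":[0,0,-0.15],"grip":0.03},
    {"dp":[0,0,0.0012],"rot":[0,0,-0.15],"grip":0.03},
    {"dp":[0,0,0.0012],"rot":[0,0,-0.15],"grip":0.03},
    {"dp":[0,0,0.0012],"rot":[0,0,-0.15],"grip":0.03},
  ],
)

```text
clock: 6.88
tcp_pos: [0.4725, 0.1035, 0.0793]
orientation: [-3.125, -0.218, -0.006]
contact_force: [3.4, 2.6, -13.3]
grip_width: 0.0424
```

```bash
cat >> h.py <<'E'
def board():
    T=grab('top')
    hsv=cv2.cvtColor(T['img'],cv2.COLOR_RGB2HSV);m=cv2.inRange(hsv,(5,90,90),(20,255,255));m[:, :195]=0;m[:,310:]=0;m[:215]=0;m[320:]=0
    c=max(cv2.findContours(m,0,2)[0],key=cv2.contourArea);pts=np.array([onz(T,*q[0],.02)[:2] for q in cv2.convexHull(c)])
    print('board',cv2.minEnclosingCircle(pts.astype(np.float32)))
E
python3 -c "
from h import *
st();board()"
```

```text
t 6.88 p [0.4725 0.1035 0.0793] jaw 0.139 z [ 0.003  0.01  -1.   ] F [  3.4   2.6 -13.3] q [ 0.1   0.43 -0.53  2.11  0.34  0.68 -0.51] w 0.0424
board ((0.46858125925064087, 0.036517493426799774), 0.0435636080801487)
```

Request:
send_rows(
  motion=[
    {"dp":[0,0,0.0012],"rot":[-0.008,0.003,0.15],"grip":0.03},
    {"dp":[0,0,0.0012],"rot":[0,0,0.15],"grip":0.03},
    {"dp":[0,0,0.0012],"rot":[0,0,0.15],"grip":0.03},
    {"dp":[0,0,0.0012],"rot":[0,0,0.15],"grip":0.03},
    {"dp":[0,0,0.0012],"rot":[0,0,0.15],"grip":0.03},
    {"dp":[0,0,0.0012],"rot":[0,0,0.15],"grip":0.03},
    {"dp":[0,0,0.0012],"rot":[0,0,-0.15],"grip":0.03},
    {"dp":[0,0,0.0012],"rot":[0,0,-0.15],"grip":0.03},
    {"dp":[0,0,0.0012],"rot":[0,0,-0.15],"grip":0.03},
    {"dp":[0,0,0.0012],"rot":[0,0,-0.15],"grip":0.03},
    {"dp":[0,0,0.0012],"rot":[0,0,-0.15],"grip":0.03},
    {"dp":[0,0,0.0012],"rot":[0,0,-0.15],"grip":0.03},
  ],
)

```text
clock: 8.43
tcp_pos: [0.4721, 0.1034, 0.0867]
orientation: [-3.118, -0.288, -0.006]
contact_force: [2.7, 1.6, -13.0]
grip_width: 0.0426
```

```bash
python3 -c "
from h import *
st();grab('scene','s2.png')"
```

```text
t 8.43 p [0.4721 0.1034 0.0867] jaw 0.184 z [ 0.003  0.01  -1.   ] F [  2.7   1.6 -13. ] q [ 0.12  0.42 -0.55  2.1   0.33  0.69 -0.46] w 0.0426
```

View pics/s2.png

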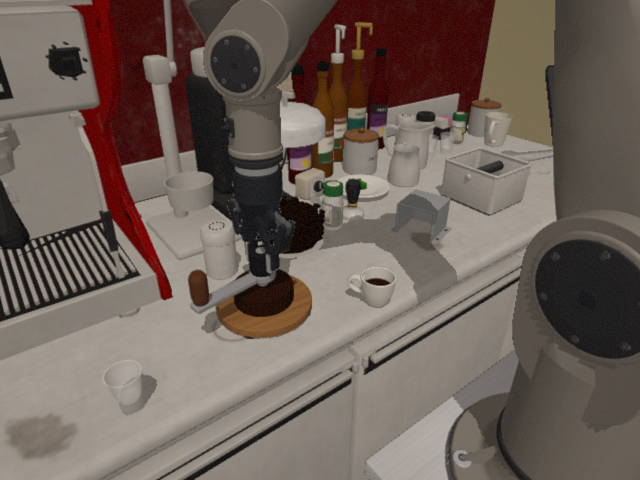

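The scene view shows the crank about 16 mm up the spindle, with the board still flat on the worktop near (265,305).

Request:
send_rows(
  motion=[
    {"dp":[0,0,0.0012],"rot":[-0.008,0.003,0.15],"grip":0.03},
    {"dp":[0,0,0.0012],"rot":[0,0,0.15],"grip":0.03},
    {"dp":[0,0,0.0012],"rot":[0,0,0.15],"grip":0.03},
    {"dp":[0,0,0.0012],"rot":[0,0,0.15],"grip":0.03},
    {"dp":[0,0,0.0012],"rot":[0,0,0.12],"grip":0.03},
    {"dp":[0,0,0.0012],"rot":[0,0,-0.1],"grip":0.03},
    {"dp":[0,0,0.0012],"rot":[0,0,-0.13],"grip":0.03},
    {"dp":[0,0,0.0012],"rot":[0,0,-0.13],"grip":0.03},
  ],
)

```text
clock: 9.48
tcp_pos: [0.4731, 0.1031, 0.0982]
orientation: [-3.002, -0.924, -0.001]
contact_force: [-1.0, 1.0, -4.0]
grip_width: 0.0424
```

```bash
python3 -c "
from h import *
st()"
```

```text
t 9.47 p [0.4731 0.1031 0.0982] jaw 0.597 z [ 0.     0.001 -1.   ] F [-1.  1. -4.] q [ 0.2   0.43 -0.66  2.08  0.38  0.75 -0.1 ] w 0.0424
```

Request:
send_rows(
  motion=[
    {"dp":[0,0,0.012],"rot":[0,0,0],"grip":0.03},
    {"dp":[0,0,0.018],"rot":[0,0,0],"grip":0.03},
    {"dp":[0,0,0.018],"rot":[0,0,0],"grip":0.03},
    {"dp":[0,0,0.012],"rot":[0,0,0],"grip":0.03},
    {"dp":[-0.004,-0.03,0],"rot":[0,0,-0.03],"grip":0.03},
    {"dp":[-0.004,-0.035,0],"rot":[0,0,-0.03],"grip":0.03},
    {"dp":[-0.003,-0.035,0],"rot":[0,0,-0.03],"grip":0.03},
    {"dp":[0,-0.035,0],"rot":[0,0,-0.03],"grip":0.03},
    {"dp":[0,-0.035,0],"rot":[0,0,-0.03],"grip":0.03},
    {"dp":[0.004,-0.035,0],"rot":[0,0,-0.03],"grip":0.03},
    {"dp":[0.006,-0.035,0],"rot":[0,0,-0.03],"grip":0.03},
    {"dp":[0.008,-0.035,0],"rot":[0,0,-0.03],"grip":0.03},
    {"dp":[0.01,-0.025,0],"rot":[0,0,-0.02],"grip":0.03},
    {"dp":[0,0,0],"rot":[0,0,0],"grip":0.03},
  ],
)

```text
clock: 11.22
tcp_pos: [0.491, -0.2074, 0.1726]
orientation: [3.082, 0.574, 0.014]
contact_force: [0.4, 0.5, -3.8]
grip_width: 0.0424
```

```bash
python3 -c "
from h import *
st();board()
a=grab('top','t3.png')['img'];b=grab('wrist')['img']
cv2.imwrite('pics/c3.png',np.hstack([cv2.resize(b,(400,300)),cv2.resize(a[150:350,180:500],(400,250))[0:250] if 0 else cv2.resize(a[140:340,200:480],(400,300))])[:,:,::-1])"
```

```text
t 11.22 p [ 0.491  -0.2074  0.1726] jaw 0.368 z [ 0.01  -0.004 -1.   ] F [ 0.4  0.5 -3.8] q [ 0.72  0.36 -0.53  1.93  0.23  0.9   0.44] w 0.0424
board ((0.47184303402900696, 0.10456737130880356), 0.08376196771860123)
```

View pics/c3.png

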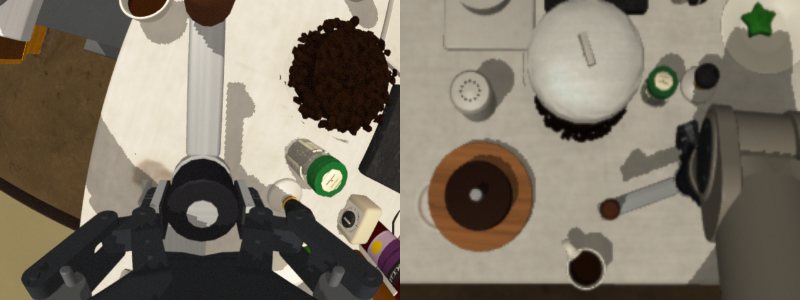

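The left half shows the crank held level in the jaws. The right half shows the bare spindle on the unmoved shaver and the crank over free worktop, with the knob at full-frame (347,279) and the cup clear of it. Now I'll lower it.

Request:
send_rows(
  motion=[
    {"dp":[0,0,-0.03],"rot":[0.004,0.01,-0.035],"grip":0.03},
    {"dp":[0,0,-0.035],"rot":[0,0,0],"grip":0.03},
    {"dp":[0,0,-0.035],"rot":[0,0,0],"grip":0.03},
    {"dp":[0,0,-0.025],"rot":[0,0,0],"grip":0.03},
    {"dp":[0,0,-0.01],"rot":[0,0,0],"grip":0.03},
    {"dp":[0,0,0],"rot":[0,0,0],"grip":0.03},
  ],
)

```text
clock: 12.12
tcp_pos: [0.4916, -0.1975, 0.0369]
orientation: [-3.093, -0.545, -0.004]
contact_force: [0.1, 0.9, -2.9]
grip_width: 0.0427
```

```bash
python3 -c "
from h import *
st()"
```

```text
t 12.12 p [ 0.4916 -0.1975  0.0369] jaw 0.349 z [ 0.003  0.002 -1.   ] F [ 0.1  0.9 -2.9] q [ 0.62  0.55 -0.44  2.02  0.38  0.64  0.27] w 0.0427
```

Request:
send_rows(
  motion=[
    {"dp":[0,-0.004,-0.006],"rot":[0,0.003,0],"grip":0.03},
    {"dp":[0,-0.003,-0.005],"rot":[0,0,0],"grip":0.03},
    {"dp":[0,0,-0.004],"rot":[0,0,0],"grip":0.03},
    {"dp":[0,0,-0.002],"rot":[0,0,0],"grip":0.03},
    {"dp":[0,0,-0.001],"rot":[0,0,0],"grip":0.03},
  ],
)

```text
clock: 12.75
tcp_pos: [0.4937, -0.2058, 0.0206]
orientation: [3.093, 0.545, 0.006]
contact_force: [0.6, -0.7, -3.1]
grip_width: 0.0428
```

```bash
python3 -c "
from h import *
st()"
```

```text
t 12.75 p [ 0.4937 -0.2058  0.0206] jaw 0.349 z [ 0.004 -0.    -1.   ] F [ 0.6 -0.7 -3.1] q [ 0.62  0.58 -0.43  2.02  0.4   0.62  0.27] w 0.0428
```

Request:
send_rows(
  motion=[
    {"dp":[0,0,-0.001],"rot":[0,0.004,0],"grip":0.03},
    {"dp":[0,0,-0.001],"rot":[0,0,0],"grip":0.03},
    {"dp":[0,0,-0.001],"rot":[0,0,0],"grip":0.03},
    {"dp":[0,0,-0.0005],"rot":[0,0,0],"grip":0.03},
  ],
)

```text
clock: 13.25
tcp_pos: [0.4939, -0.2059, 0.0186]
orientation: [3.092, 0.545, -0.001]
contact_force: [-1.5, 0.0, 2.5]
grip_width: 0.0425
```

```bash
python3 -c "
from h import *
st()"
```

```text
t 13.25 p [ 0.4939 -0.2059  0.0186] jaw 0.349 z [-0.    -0.002 -1.   ] F [-1.5  0.   2.5] q [ 0.61  0.59 -0.42  2.02  0.41  0.62  0.27] w 0.0425
```

Request:
send_rows(
  motion=[
    {"dp":[0,0,0],"rot":[0,0,0],"grip":0.07},
    {"dp":[0,0,0],"rot":[0,0,0],"grip":0.075},
    {"dp":[0,0,0],"rot":[0,0,0],"grip":0.075},
    {"dp":[0,0,0.03],"rot":[0,0,0],"grip":0.075},
    {"dp":[0,0,0.045],"rot":[0,0,0],"grip":0.075},
    {"dp":[0,0,0.045],"rot":[0,0,0],"grip":0.075},
    {"dp":[0,0,0],"rot":[0,0,0],"grip":0.055},
    {"dp":[0,0,0],"rot":[0,0,0],"grip":0.055},
  ],
)

```text
clock: 14.25
tcp_pos: [0.4943, -0.2055, 0.1416]
orientation: [3.093, 0.546, 0.001]
contact_force: [0.1, -0.5, -0.6]
grip_width: 0.0548
```

```bash
python3 -c "
from h import *
st();board()
b=grab('wrist','w4.png')['img'];grab('scene','s4.png')"
```

```text
t 14.25 p [ 0.4943 -0.2055  0.1416] jaw 0.349 z [ 0.001 -0.001 -1.   ] F [ 0.1 -0.5 -0.6] q [ 0.7   0.41 -0.52  1.95  0.27  0.85  0.39] w 0.0548
board ((0.47177940607070923, 0.1041809692978859), 0.08379795402288437)
```

View pics/w4.png

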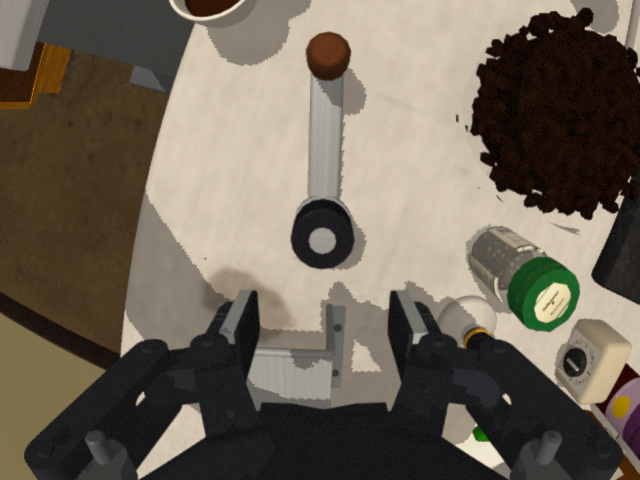

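The wrist view shows the crank lying flat and free, hub cap at (322,240) and knob at (328,54), with the cup clear at the top left. The garage's far mouth corner is near (331,352).

```bash
python3 -c "
from h import *
np.set_printoptions(precision=4,suppress=True)
f=grab('wrist');S=grab('scene')
h=onz(f,322,240,.05,True);print('hub',h)
hsv=cv2.cvtColor(f['img'],cv2.COLOR_RGB2HSV);m=cv2.inRange(hsv,(3,100,50),(15,255,255));m[100:]=0;m[:, :290]=0;m[:,370:]=0
ys,xs=np.nonzero(m);print(len(xs),xs.mean(),ys.mean(),xs.min(),xs.max(),ys.min(),ys.max())
k=onz(f,xs.mean(),ys.mean(),.052,True);print('knob',k,np.linalg.norm((k-h)[:2]),np.arctan2(*(k-h)[1::-1]))
k=h[:2]+.12*(k-h)[:2]/np.linalg.norm((k-h)[:2]);print('knob by length',k)
print('garage corner A z75',onz(f,331,352,.075,True))
hs=cv2.cvtColor(S['img'],cv2.COLOR_RGB2HSV);m=cv2.inRange(hs,(0,100,30),(15,255,140));m[:,:310]=0;m[:,420:]=0;m[:215]=0;m[280:]=0
n,l,s,c=cv2.connectedComponentsWithStats(m)
for i in range(1,n):
  if s[i,4]>30: print(s[i],c[i],tri(ray(f,xs.mean(),ys.mean(),True),ray(S,*c[i])))
"
```

```text
hub [ 0.4915 -0.2043  0.05  ]
1412 328.3718130311615 53.138810198300284 307 350 33 80
knob [ 0.4543 -0.0905  0.052 ] 0.11969927121524006 1.887538284145407
knob by length [ 0.4542 -0.0903]
garage corner A z75 [ 0.5214 -0.2686  0.075 ]
[349 244  14  28 318] [355.2484 257.3931] (array([ 0.4532, -0.0881,  0.0383]), np.float64(0.0006738013458960796))
```

Request:
send_rows(
  motion=[
    {"dp":[-0.013,0.038,0],"rot":[0,0,0],"grip":0.055},
    {"dp":[-0.013,0.038,0],"rot":[0,0,0],"grip":0.055},
    {"dp":[-0.013,0.036,0],"rot":[0,0,0],"grip":0.055},
    {"dp":[0,0,0],"rot":[0,0,0],"grip":0.055},
  ],
)

```text
clock: 15.0
tcp_pos: [0.4528, -0.0902, 0.1383]
orientation: [-3.091, -0.545, 0.006]
contact_force: [0.6, -0.6, -0.3]
grip_width: 0.0545
```

```bash
python3 -c "
from h import *
st()"
```

```text
t 15.00 p [ 0.4528 -0.0902  0.1383] jaw 0.349 z [-0.004  0.002 -1.   ] F [ 0.6 -0.6 -0.3] q [ 0.57  0.31 -0.59  2.1   0.24  0.79  0.19] w 0.0545
```

Request:
send_rows(
  motion=[
    {"dp":[0,0,-0.035],"rot":[0,-0.003,0],"grip":0.055},
    {"dp":[0,0,-0.035],"rot":[0,0,0],"grip":0.055},
    {"dp":[0,0,-0.028],"rot":[0,0,0],"grip":0.055},
    {"dp":[0,0,0],"rot":[0,0,0],"grip":0.055},
  ],
)

```text
clock: 15.5
tcp_pos: [0.4538, -0.0926, 0.037]
orientation: [-3.093, -0.542, 0.001]
contact_force: [-0.2, 0.2, -0.3]
grip_width: 0.0551
```

```bash
python3 -c "
from h import *
st()"
```

```text
t 15.50 p [ 0.4538 -0.0926  0.037 ] jaw 0.347 z [-0.001  0.001 -1.   ] F [-0.2  0.2 -0.3] q [ 0.47  0.48 -0.49  2.17  0.41  0.58  0.03] w 0.0551
```

Request:
send_rows(
  motion=[
    {"dp":[0,0.003,-0.012],"rot":[0,0,0],"grip":0.055},
    {"dp":[0,0,0],"rot":[0,0,0],"grip":0.04},
    {"dp":[0,0,0],"rot":[0,0,0],"grip":0.02},
    {"dp":[0,0,0],"rot":[0,0,0],"grip":0.015},
    {"dp":[0,0,0],"rot":[0,0,0],"grip":0.015},
    {"dp":[0,0,0],"rot":[0,0,0],"grip":0.015},
  ],
  grip_force=50,
)

```text
clock: 16.25
tcp_pos: [0.4558, -0.0905, 0.027]
orientation: [3.094, 0.54, 0.005]
contact_force: [-0.1, 0.6, -2.8]
grip_width: 0.0264
```

```bash
python3 -c "
from h import *
st()
M=np.array([.4825,-.284]);a=-1.25
R=np.array([[np.cos(a),np.sin(a)],[-np.sin(a),np.cos(a)]])
p=get_obs()['tcp_pos'][:2];h=p-.12*np.array([np.cos(1.888),np.sin(1.888)])
print('knob in garage',R@(p-M),'hub',R@(h-M))"
```

```text
t 16.25 p [ 0.4558 -0.0905  0.027 ] jaw 0.345 z [ 0.003 -0.    -1.   ] F [-0.1  0.6 -2.8] q [ 0.45  0.5  -0.47  2.17  0.43  0.55  0.01] w 0.0264
knob in garage [-0.19207076  0.03572379] hub [-0.07207153  0.03529267]
```

Request:
send_rows(
  motion=[
    {"dp":[-0.004,-0.0095,0],"rot":[0,0.003,0],"grip":0.015},
    {"dp":[-0.004,-0.0095,0],"rot":[0,0,0],"grip":0.015},
    {"dp":[-0.004,-0.0095,0],"rot":[0,0,0],"grip":0.015},
    {"dp":[-0.004,-0.0095,0],"rot":[0,0,0],"grip":0.015},
    {"dp":[-0.003,-0.0095,0],"rot":[0,0,0],"grip":0.015},
    {"dp":[0,0,0],"rot":[0,0,0],"grip":0.015},
  ],
)

```text
clock: 17.0
tcp_pos: [0.4351, -0.1422, 0.0269]
orientation: [3.095, 0.538, 0.0]
contact_force: [0.0, -0.8, -1.8]
grip_width: 0.0262
```

```bash
cat >> h.py <<'E'
def gar(p):
    a=-1.25;R=np.array([[np.cos(a),np.sin(a)],[-np.sin(a),np.cos(a)]]);return R@(np.array(p)[:2]-[.4825,-.284])
E
python3 -c "
from h import *
st();print(gar(get_obs()['tcp_pos']))
b=grab('wrist')['img'];a=grab('scene')['img']
cv2.imwrite('pics/c5.png',np.hstack([cv2.resize(b,(400,300)),cv2.resize(a[170:320,280:480],(400,300))])[:,:,::-1])"
```

```text
t 17.00 p [ 0.4351 -0.1422  0.0269] jaw 0.344 z [ 0.    -0.001 -1.   ] F [ 0.  -0.8 -1.8] q [ 0.57  0.49 -0.47  2.19  0.43  0.55  0.13] w 0.0262
[-0.14948668 -0.00032267]
```

View pics/c5.png

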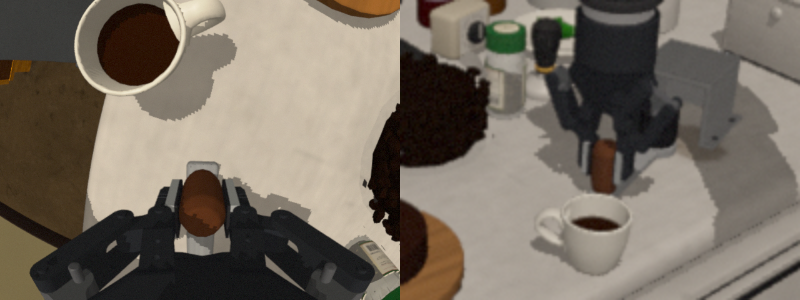

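The wrist half shows the knob held at about (203,203), with the arm end pointing straight out. The scene half shows the cup clear of the fingers and the garage ahead on the right.

Request:
send_rows(
  motion=[
    {"dp":[0.0032,-0.0095,0],"rot":[0,0,0],"grip":0.015},
    {"dp":[0.0032,-0.0095,0],"rot":[0,0,0],"grip":0.015},
    {"dp":[0.0032,-0.0095,0],"rot":[0,0,0],"grip":0.015},
    {"dp":[0.0032,-0.0095,0],"rot":[0,0,0],"grip":0.015},
  ],
)

```text
clock: 17.6
tcp_pos: [0.4492, -0.1801, 0.0269]
orientation: [-3.093, -0.544, -0.0]
contact_force: [-0.3, 1.6, -1.6]
grip_width: 0.0266
```

```bash
python3 -c "
from h import *
st();print(gar(get_obs()['tcp_pos']))"
```

```text
t 17.60 p [ 0.4492 -0.1801  0.0269] jaw 0.348 z [ 0.     0.001 -1.   ] F [-0.3  1.6 -1.6] q [ 0.64  0.52 -0.47  2.13  0.42  0.58  0.21] w 0.0266
[-0.10906282  0.00119724]
```

Request:
send_rows(
  motion=[
    {"dp":[0.0025,-0.0095,0],"rot":[0,0,0],"grip":0.015},
    {"dp":[0.0025,-0.0095,0],"rot":[0,0,0],"grip":0.015},
    {"dp":[0.0028,-0.0095,0],"rot":[0,0,0],"grip":0.015},
    {"dp":[0.003,-0.0095,0],"rot":[0,0,0],"grip":0.015},
    {"dp":[0,0,0],"rot":[0,0,0],"grip":0.015},
  ],
)

```text
clock: 18.23
tcp_pos: [0.4611, -0.2225, 0.0269]
orientation: [-3.095, -0.541, -0.001]
contact_force: [0.8, -0.3, -1.7]
grip_width: 0.0268
```

```bash
python3 -c "
from h import *
st();print(gar(get_obs()['tcp_pos']))"
```

```text
t 18.23 p [ 0.4611 -0.2225  0.0269] jaw 0.346 z [ 0.001  0.    -1.   ] F [ 0.8 -0.3 -1.7] q [ 0.7   0.55 -0.46  2.07  0.42  0.61  0.29] w 0.0268
[-0.06515797 -0.00092703]
```

Request:
send_rows(
  motion=[
    {"dp":[0,0,-0.0005],"rot":[0,0,0],"grip":0.015},
    {"dp":[0,0,0],"rot":[0,0,0],"grip":0.035},
    {"dp":[0,0,0],"rot":[0,0,0],"grip":0.055},
    {"dp":[0,0,0],"rot":[0,0,0],"grip":0.055},
    {"dp":[0,0,0.03],"rot":[0,0,0],"grip":0.055},
    {"dp":[0,0,0.045],"rot":[0,0,0],"grip":0.055},
    {"dp":[0,0,0.045],"rot":[0,0,0],"grip":0.055},
    {"dp":[-0.01,0.045,0.02],"rot":[0,0,0],"grip":0.055},
    {"dp":[-0.01,0.045,0.02],"rot":[0,0,0],"grip":0.055},
    {"dp":[0,0,0],"rot":[0,0,0],"grip":0.055},
  ],
)

```text
clock: 19.48
tcp_pos: [0.441, -0.1288, 0.1922]
orientation: [3.093, 0.543, 0.005]
contact_force: [0.4, -1.6, 0.5]
grip_width: 0.0552
```

```bash
python3 -c "
from h import *
st();board()
b=grab('wrist','w6.png')['img'];a=grab('scene','s6.png')['img'];grab('top','t6.png')
cv2.imwrite('pics/c6.png',np.hstack([cv2.resize(b,(400,300)),cv2.resize(a[170:320,280:480],(400,300))])[:,:,::-1])"
```

```text
t 19.48 p [ 0.441  -0.1288  0.1922] jaw 0.348 z [ 0.003 -0.    -1.   ] F [ 0.4 -1.6  0.5] q [ 0.73  0.23 -0.65  2.06  0.18  0.9   0.33] w 0.0552
board ((0.47152936458587646, 0.10443094372749329), 0.08358293026685715)
```

View pics/c6.png

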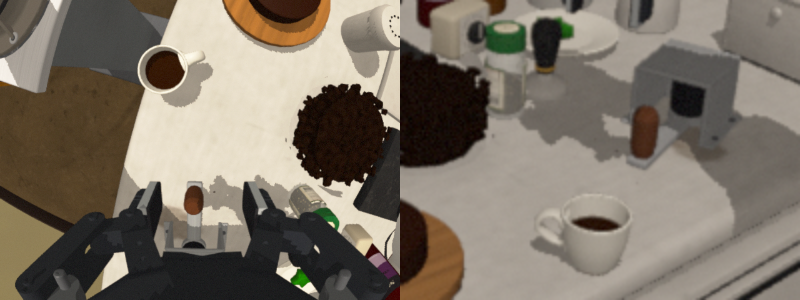

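The wrist half shows the knob free at about (193,199). The scene half shows the hub standing inside the garage near (688,97) with the arm pointing out of the mouth, and the other items upright. One last numeric check before handing in.

```bash
python3 -c "
from h import *
f=grab('wrist');S=grab('scene')
def blob(i,lo,hi,x0,x1,y0,y1):
    m=cv2.inRange(cv2.cvtColor(i,cv2.COLOR_RGB2HSV),lo,hi);z=np.zeros_like(m);z[y0:y1,x0:x1]=m[y0:y1,x0:x1];ys,xs=np.nonzero(z);return xs.mean(),ys.mean(),len(xs),xs.min(),xs.max(),ys.min(),ys.max()
a=blob(f['img'],(3,100,40),(15,255,255),280,340,285,350);b=blob(S['img'],(0,100,30),(15,255,160),385,420,215,255)
print(a,b);p,e=tri(ray(f,*a[:2],True),ray(S,*b[:2]));print('knob',p,e,'garage',gar(p))
h=blob(S['img'],(0,0,0),(180,255,45),413,435,205,235);print(h)
hp=onz(S,(h[3]+h[4])/2,(h[5]+h[6])/2,.03);print('hub~',hp,gar(hp),'dist',np.linalg.norm((p-hp)[:2]),'ang',np.arctan2(*(p-hp)[1::-1])-1.89)
"
```

```text
(np.float64(311.84461805555554), np.float64(320.23871527777777), 1152, np.int64(296), np.int64(327), np.int64(297), np.int64(342)) (np.float64(401.80071174377224), np.float64(235.48754448398577), 281, np.int64(396), np.int64(408), np.int64(223), np.int64(248))
knob [ 0.46075556 -0.22411671  0.03610078] 0.0016292153901087938 garage [-0.06368483 -0.0017526 ]
(np.float64(423.1932773109244), np.float64(219.47899159663865), 238, np.int64(416), np.int64(432), np.int64(211), np.int64(228))
hub~ [ 0.48856667 -0.32313279  0.03      ] [ 0.03904937 -0.00658227] dist 0.10284766795121558 ang -0.04538409156765488
```

```bash
python3 -c "
from h import *
hand_in()"
```

```text
the job is handed in; nothing more can be done
```

The crank is off the spindle and in the garage with its whole hub under the roof, and I've handed the job in; no verdict is reported. It took about 20 s of the 72 s.

**What I did**
- **Removal:** I gripped the hub and twisted it back and forth by about 0.4 rad each way, pulling with 10 to 13 N, until it came free.
- **Laying down:** I laid the crank flat on open worktop with its hub at about (0.49, −0.205). The wrist view and camera measurements showed it flat and free after I let go.
- **Garage:** I took it again by the knob, slid it hub first along the garage's axis, let go and backed away.

**Last checks**
- **Knob:** measured from two views, it is 64 mm outside the mouth and about 2 mm off the garage's axis.
- **Hub:** this puts the hub's axis about 55 mm inside the mouth. Measuring the hub directly in the scene view gave about 39 mm, with the arm about 0.05 rad off the axis. That view only sees the hub's near face, so it reads short. Both values are within the 23 to 85 mm limit.
- **Shaver:** its board measured within about 1 mm of where it started, and it is flat on the worktop.
- **Bystanders:** the shaker, cup, jar and tamper all stood upright in the last pictures. The gripper was clear of everything at the end.

One check failed: the board measurement I took during the twisting was useless because the arm hid part of it. I repeated it once the arm was clear.

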